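# Lay the canister in the pantry rack and bar it in

## Task

Tip the tall lidded canister over, without lifting it, against the edge of the low wooden rack board so that it lies on its side on the board, lid end first, then push it in until the lid sits square and flat against the back rail. Then take the metal bar from its wooden rest, put one end through the eyelet of the rack's one post and lay the other end in the open fork of the other post, so that the bar spans both posts with both ends sticking out, and let go. Do not knock over or shove away the jar, tins or mug standing around.

Things in the scene. Friction and masses are not known exactly. Their poses are not given: they have to be found in the camera images.
- rack: Fixed rack: wooden board 15 mm high, 176 wide; its front edge is the low stop. Origin on the table, middle of the front edge; x into the rack (direction to tip and push), y along the edge, z up. Back rail 55 mm high on the board, front face at x = 222 mm. Two dark steel posts (24 x 12 mm) at the ends of the front edge, x = 0: eyelet post at y = -100, fork post at y = +100.
- eyelet (a point): Centre of the eyelet on the rack's post at y = -100 mm, 95 mm above the table: a ring of 24 mm inner and 36 mm outer diameter, 12 mm thick, its hole running along the rack's y. Axes as the rack's.
- fork (a point): Middle of the open-topped fork on the rack's post at y = +100 mm, 90 mm above the table, where the bar's centre line lies when the bar rests in it: floor at 83 mm, two prongs 24 mm apart (in the rack's x) up to 110 mm. Axes as the rack's.
- canister: Canister, grey lid, 95 x 95 x 160 mm, 0.35-0.65 kg, loose, too wide to grip; stands lid up 4 to 38 mm before the board's edge, nearly square to it. Origin: centre of underside; z to the lid. Smooth: pushed, it slides to the edge; pushed on near its top it tips, past 35 deg it falls and lies with its underside 25 to 55 mm outside the edge. Fully in: underside at rack x = 62 mm, origin 62 mm up.
- lid (a point): Centre of the outer face of the canister's lid, 160 mm from its underside. z as the canister's.
- bar_rest: Fixed dark wooden rest that carries the bar, 170 mm (x) by 50 mm (y): a 10 mm base plate with two notched supports, 48 mm high, at x = +70 and -70 mm, open between them. Origin at the centre of its underside.
- bar_mid (a point): Middle of the loose round metal bar, 14 mm thick, 260 mm long with rounded ends, 90 g; x along the bar, both ends alike. At the start it lies level along the rest's x with its centre line 45 mm above the table and can be gripped from above at its middle.
- jar: Bystander: glass jar, 72 mm wide, 140 mm tall, loose; origin at the centre of its underside.
- tin: Bystander: tin, 74 mm wide, 110 mm tall, loose; origin at the centre of its underside.
- tin2: Bystander: tin, 84 mm wide, 80 mm tall, loose; origin at the centre of its underside.
- mug: Bystander: white mug, 80 mm wide, 95 mm tall, loose; origin at the centre of its underside.
Not all that is in view belongs to the job. Leave any blue, purple or red look-alike of the canister alone.

How it is judged:
On the way, in this order (a step that is already met when the one before it is completed fails the run):
1. the canister lies on its side on the board, lid end towards the back rail (angle between canister's own z axis and vertical between 1.47 and 1.67 rad and z of canister in the frame of rack between 0.05 and 0.075 m and y of canister in the frame of rack between -0.05 and 0.05 m and x of lid in the frame of rack above 0.1 m), for 0.2 s.
2. the canister is in, its lid square against the back rail (angle between canister's own z axis and vertical between 1.47 and 1.67 rad and z of canister in the frame of rack between 0.05 and 0.075 m and y of canister in the frame of rack between -0.05 and 0.05 m and x of lid in the frame of rack above 0.213 m and angle between the z axis of canister and the x axis of rack, either way round below 0.12 rad), for 0.2 s.
At the end, for the whole second after the job is handed in: Canister flat on its side on the board, at rest, square within 0.12 rad, within 50 mm of the middle, lid within 9 mm of the back rail; bar through eyelet and in fork: middle within 24 mm of midway, 12 mm of the post line, 82-104 mm high, parallel within 0.1 rad (all of step 2 and x of bar_mid in the frame of rack between -0.012 and 0.012 m and y of bar_mid in the frame of rack between -0.024 and 0.024 m and z of bar_mid in the frame of rack between 0.082 and 0.104 m and angle between the x axis of bar_mid and the y axis of rack, either way round below 0.1 rad and linear speed of canister below 0.02 m/s); the robot touches nothing.
It fails at once if the canister is lifted (its lid more than 200 mm or its underside's centre more than 105 mm above the table) (height (world z) of lid above 0.2 m or height (world z) of canister above 0.105 m).
It fails at once if the jar, a tin or the mug is knocked over or moved by more than 50 mm (angle between any of jar, tin, tin2, mug's own z axis and vertical above 0.6 rad or distance of any of jar, tin, tin2, mug from where it was at the start of the episode above 0.05 m).
It also fails if it takes over 61 s, if anything falls off the work surface, if the arm or the gripper's body presses on something with over 40 N, if the wrist force passes 120 N, or if a joint passes its speed limit or range.

## Robot

A 7-joint arm with a two-finger parallel gripper is mounted at the origin on the work surface. World frame = base frame: x ahead of the robot, y to its left, z up, the work surface at z = 0. Lengths are in m, angles in rad, forces in N, time in s.
With the tool pointing down it reaches from about 0.4 to 0.85 m from the base axis. Payload 4.5 kg.
Tool frame: the origin (TCP) lies at the very end of the fingers, on their centre line; the grasp point (between the pads) lies 19 mm behind it (r.grip_point_offset is the distance from the TCP to the grasp point, in m); z points along the fingers, y is the line along which they close (so a half turn about z gives the same grasp; the last joint's range is limited). The gripper opens to 88 mm and grips with 3 to 60 N. Pads are 18 mm wide; open, the fingers measure 123 mm over their backs; the gripper's body (75 mm by 187 mm) begins 45 mm behind the grasp point.
Start: joints at [1.135, 0.689, -0.195, 1.565, 0.157, 0.902, -0.215], TCP at [0.283, -0.557, 0.239] pointing down, gripper open.
Joint ranges: [-3.01, 3.01], [-0.46, 2.08], [-1.47, 1.51], [0.13, 2.56], [-1, 4.14], [0.04, 2.09], [-2.66, 2.66]. Speed limits (rad/s): [2.57, 2.57, 3.14, 3.14, 3.14, 3.14, 3.14].

## Interface

Orientations are given as a unit quaternion [x, y, z, w].
In Python, from plant import r gives the robot as it stands.
- The arm moves only by the tool carry_out, never from a script. Its argument "rows" is a list of rows, each a list of 3 entries, a list of its own where there are three numbers: the shift along the tool's x, y, z in cm, then the turn, a rotation vector about the tool's x, y, z in degrees, then the closure, from 0 (fully open) to 1 (shut). A call has 1 to 12 rows; each row is the pose to reach, as a shift and turn from the pose commanded when the call began, along the tool's axes at that moment; what a row does not reach only later rows make up. A row lasts 1/10 s, in which the tool goes at most 50 mm and 8.59 degrees, less where a joint would pass 70% of its speed; a pose out of reach is approached as far as the arm can. A call with a gripper value outside its range is refused whole. The fingers move at their own pace and stop on an object; "newtons" is the grip in N (left out, the last holds). Time passes only in rows, so rows that repeat a pose let the fingers close. It gives the time, the measured TCP pose, the force, the opening and the grip force at its end, in the units of the state.
- r.get_state(): the state, without advancing time (a new reading comes with each control period).
- r.snapshot(name): name is "side" or "top"; returns a dict with "image" (420x560x3 uint8, red, green, blue), "fx", "fy", "cx", "cy" (pixels), "dist_coeffs" ([k1, k2, p1, p2, k3] as OpenCV has them; the pictures are not rectified), "pose" (4x4, takes a point from camera to world coordinates). Camera axes: x right, y up, looking along -z (the intrinsics and any distortion apply to the point x, -y, -z); pixel columns grow to the right and rows downward; lengths in m; the calibration is good to about 2 mm. A picture is of the moment at which its call begins. There is no depth.
- r.finish_job(): hands the job in; it is judged then, once.
The state is a dict: "clock": time; "q": joint angles; "qd": joint speeds; "joint_torque": joint torques, N m; "tool_pos": TCP position; "eef_rot": TCP orientation; "contact_force": force on the tool from outside, world axes, zero at the start; "moment": the same for the moment, N m; "opening": opening from 0.0 (shut) to 1.0 (fully open); "finger_force": force on a finger pad.
Only numpy, scipy, OpenCV 4.12 (cv2) and the standard library are available. Lean on these libraries where they do the work, as an engineer would, in place of code of your own. Each camera call takes 0.05 s, during which the arm holds its last target. There are 200 camera calls.

## Working session

There is one attempt and no reset: what is moved stays moved. The work goes in short steps, Python scripts to look and compute and a tool call to move; the robot and the scene stay as the last step left them, time stands still between calls to the robot, and variables do not carry over. Pictures are saved under pics/ and viewed, at most 10 in all, crops included, and the job is handed in when it is done.

Besides the shell and the picture viewer there is one more tool, called after "Call:" as a command line: name --argument value ..., lists and objects as JSON in quotes. carry_out: Moves the arm, as the interface text tells. Its arguments: {"type":"object","properties":{"rows":{"type":"array"},"newtons":{"type":"number"}},"required":["rows"]}

```bash
ls; mkdir -p pics
cat > h.py <<'E'
import numpy as np, cv2
from scipy.spatial.transform import Rotation as R
from plant import r
def K(s): return np.array([[s["fx"],0,s["cx"]],[0,s["fy"],s["cy"]],[0,0,1.]])
def ray(s,px):
    u=cv2.undistortPoints(np.array(px,float).reshape(-1,1,2),K(s),np.array(s["dist_coeffs"],float)).reshape(-1,2)
    P=np.array(s["pose"]); d=np.c_[u[:,0],-u[:,1],-np.ones(len(u))]@P[:3,:3].T
    return P[:3,3],d
def onz(s,px,z):
    o,d=ray(s,px); return o+d*((z-o[2])/d[:,2])[:,None]
def proj(s,X):
    P=np.array(s["pose"]); c=(np.atleast_2d(X)-P[:3,3])@P[:3,:3]
    return cv2.projectPoints((c*[1,-1,-1]).reshape(-1,1,3),np.zeros(3),np.zeros(3),K(s),np.array(s["dist_coeffs"],float))[0].reshape(-1,2)
def save(s,n): cv2.imwrite(n,s["image"][:,:,::-1])
def shift(target,tool=None):
    st=r.get_state(); return R.from_quat(st["eef_rot"]).inv().apply(np.array(target)-st["tool_pos"])*100
E
python3 - <<'E'
from h import *
for n in("side","top"):
    s=r.snapshot(n); save(s,f"pics/{n}0.png"); print(n,np.round(s["pose"],3).tolist(),s["fx"],s["dist_coeffs"])
print(r.get_state())
E
```

```text
pics
side [[-0.91, 0.288, -0.297, 0.202], [-0.414, -0.633, 0.654, 0.804], [0.001, 0.719, 0.695, 0.987], [0.0, 0.0, 0.0, 1.0]] 491.96502600728076 [-0.00905492  0.          0.          0.          0.        ]
top [[-0.004, 0.986, -0.165, 0.331], [-1.0, -0.001, 0.017, 0.014], [0.016, 0.165, 0.986, 1.476], [0.0, 0.0, 0.0, 1.0]] 464.12551950554774 [-0.14051601  0.          0.          0.          0.        ]
{'clock': 0.1, 'q': array([ 1.13480409,  0.68991664, -0.19449997,  1.56623439,  0.15729597,
        0.90249752, -0.21512187]), 'qd': array([ 2.84843686e-05, -2.83346398e-03, -4.07968428e-04, -3.45165824e-03,
        9.30803813e-04,  1.85749856e-03, -1.58643668e-03]), 'joint_torque': array([-2.86162649e-03, -5.28505003e+01, -1.27129152e+00, -1.53837955e+01,
       -5.25495037e-02,  1.99264359e-03,  1.33716799e-05]), 'tool_pos': array([ 0.2826333 , -0.5568069 ,  0.23798091]), 'eef_rot': array([ 9.72534028e-01,  2.32759254e-01, -2.56172660e-04, -7.93095607e-04]), 'contact_force': array([0.19803732, 0.01872645, 0.92102633]), 'moment': array([-0.00918888,  0.04623961, -0.03758689]), 'finger_force': 0.0, 'opening': 0.9969733421469353}
```

View pics/side0.png

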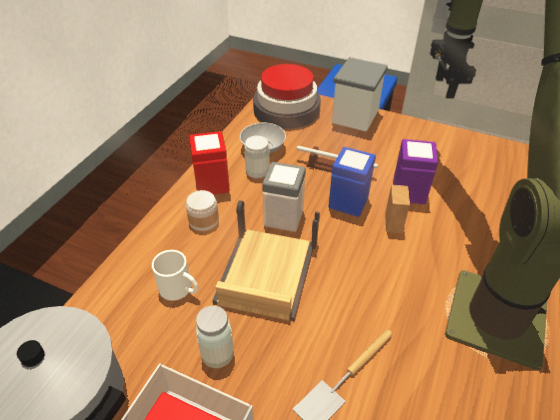

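View pics/top0.png

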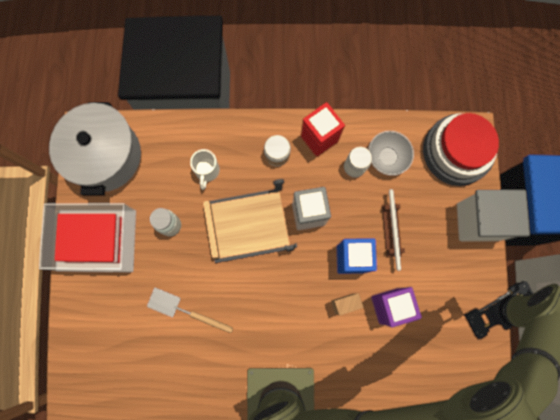

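Candidates for the canister: the grey-lidded box at top (312,207) / side (284,195), the big grey bin at top (490,215), and the red (322,128), blue (358,256) and purple (398,306) boxes. Only the first has a grey lid and stands right before the board's edge. The bar is at top (394,230). I'll confirm in a crop.

Run:
```python
import cv2
a=cv2.imread("pics/top0.png")[120:300,190:440]; cv2.imwrite("pics/topc.png",cv2.resize(a,None,fx=3.2,fy=3.2,interpolation=cv2.INTER_CUBIC))
a=cv2.imread("pics/side0.png")[130:325,190:400]; cv2.imwrite("pics/sidec.png",cv2.resize(a,None,fx=3,fy=3,interpolation=cv2.INTER_CUBIC))
```

```text
(no output)
```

View pics/topc.png

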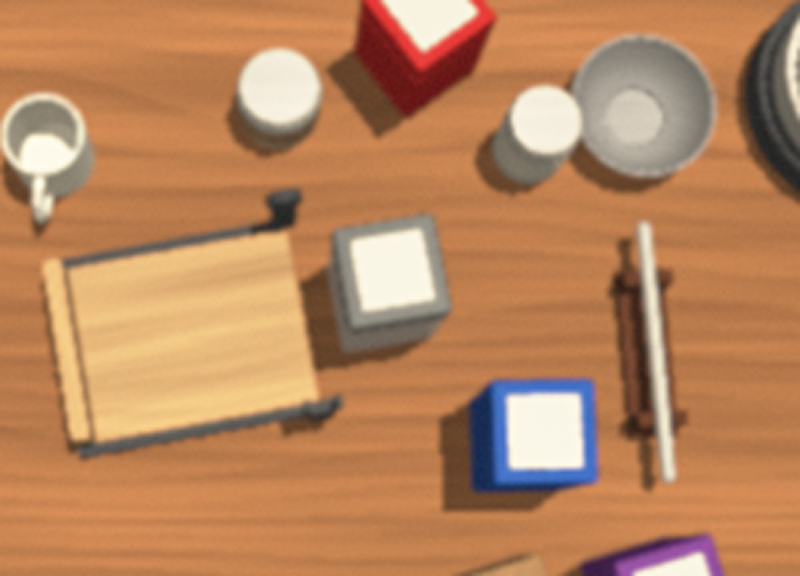

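View pics/sidec.png

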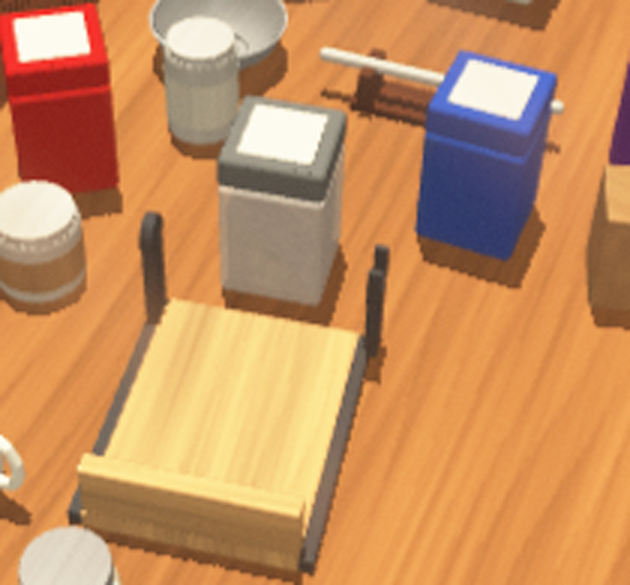

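The crop confirms it: the grey-lidded canister has its lid at top crop px (392,272), before the board. The eyelet post is at the top end (283,195) and the fork at (322,408). Now to measure.

Run:
```python
from h import *
s=r.snapshot("top"); t=r.snapshot("side")
c=lambda p:np.array(p,float)/3.2+[190,120]-0.35
d=lambda p:np.array(p,float)/3+[190,130]-0.33
f=onz(s,c([[288,232],[320,400]]),.015)
b=onz(s,c([[67,265],[90,442]]),.015)
print("front",f.round(3),"rail side",b.round(3))
ang=np.arctan2(*(f[0]-f[1])[[1,0]]); print("edge dir deg",np.degrees(ang)) # eyelet - fork = rack -y
f2=onz(t,d([[170,298],[362,345]]),.015); print("side front",f2.round(3))
L=onz(s,c([[335,232],[432,215],[450,310],[352,332]]),.16); print("lid",L.round(3),L.mean(0).round(3))
L2=onz(t,d([[245,97],[348,112],[332,180],[220,160]]),.16);print("lid side",L2.round(3),L2.mean(0).round(3))
B=onz(s,c([[644,225],[669,478]]),.045);B2=onz(t,d([[324,54],[560,107]]),.045)
print("bar",B.round(3),B.mean(0).round(3),"side",B2.round(3),B2.mean(0).round(3))
def tri(p,q):
    o1,a=ray(s,[p]);o2,e=ray(t,[q]);A=np.c_[a[0],-e[0]];x=np.linalg.lstsq(A,o2-o1,rcond=None)[0]
    P=o1+a[0]*x[0];Q=o2+e[0]*x[1];return ((P+Q)/2).round(3),np.linalg.norm(P-Q).round(4)
print("eyelet top",tri(c([283,197]),d([152,217])))
print("fork top",tri(c([325,408]),d([381,255])))
for n,p,z in(("jar?",[278,83],.08),("tin",[546,118],.11),("mug",[45,125],.095),("blue",[545,430],.16),("red",[425,15],.16)): print(n,onz(s,c([p]),z).round(3))
```

```text
front [[ 0.653  0.002  0.015]
 [ 0.483 -0.029  0.015]] rail side [[0.619 0.224 0.015]
 [0.442 0.197 0.015]]
edge dir deg 10.419521579565417
side front [[ 0.655  0.002  0.015]
 [ 0.476 -0.017  0.015]]
lid [[ 0.621 -0.04   0.16 ]
 [ 0.637 -0.128  0.16 ]
 [ 0.549 -0.143  0.16 ]
 [ 0.529 -0.054  0.16 ]] [ 0.584 -0.091  0.16 ]
lid side [[ 0.638 -0.125  0.16 ]
 [ 0.547 -0.144  0.16 ]
 [ 0.526 -0.055  0.16 ]
 [ 0.622 -0.039  0.16 ]] [ 0.583 -0.091  0.16 ]
bar [[ 0.654 -0.353  0.045]
 [ 0.402 -0.368  0.045]] [ 0.528 -0.361  0.045] side [[ 0.653 -0.354  0.045]
 [ 0.404 -0.371  0.045]] [ 0.529 -0.362  0.045]
eyelet top (array([0.664, 0.007, 0.117]), np.float64(0.0008))
fork top (array([ 0.467, -0.03 ,  0.117]), np.float64(0.0047))
jar? [[0.788 0.012 0.08 ]]
tin [[ 0.744 -0.246  0.11 ]]
mug [[0.741 0.237 0.095]]
blue [[ 0.44  -0.226  0.16 ]]
red [[ 0.829 -0.126  0.16 ]]
```

```bash
cat >> h.py <<'E'
O=np.array([.566,-.012,0]); A=np.radians(10.2)
XR=np.array([-np.sin(A),np.cos(A),0]); YR=np.array([-np.cos(A),-np.sin(A),0])
def rk(x,y,z): return O+XR*x+YR*y+[0,0,z]
def inrk(p): p=np.array(p)-O; return np.array([p@XR,p@YR,p[2]]).round(4)
def turn(yaw_y): # rotvec deg (tool) to point tool down with tool y at world angle yaw_y deg
    a=np.radians(yaw_y); y=np.array([np.cos(a),np.sin(a),0]); z=np.array([0,0,-1.]); x=np.cross(y,z)
    return np.degrees((R.from_quat(r.get_state()["eef_rot"]).inv()*R.from_matrix(np.c_[x,y,z])).as_rotvec()).round(1)
E
python3 - <<'E'
from h import *
print(shift([.38,-.36,.27]).round(1),shift(rk(-.16,-.004,.25)).round(1),rk(-.16,-.004,.25),turn(10.2),turn(190.2))
E
```

```text
[ 17.6 -13.2  -3.2] [ 45.7 -20.3  -1.2] [ 0.59827034 -0.16876296  0.25      ] [ -0.1  -0.  -73.3] [-0.000e+00  1.000e-01  1.067e+02]
```

Call:
carry_out --rows '[[[5,-4,-3],[0,0,-8],0.43],[[9,-7,-3],[0,0,-16],0.43],[[13,-10,-3.2],[0,0,-24],0.43],[[17.6,-13.2,-3.2],[0,0,-32],0.43],[[22,-14.5,-3],[0,0,-40],0.43],[[27,-16,-3],[0,0,-48],0.43],[[31.5,-17,-2],[0,0,-56],0.43],[[36,-18,-2],[0,0,-64],0.43],[[41,-19,-1.2],[0,0,-73.3],0.43],[[45.7,-20.3,-1.2],[0,0,-73.3],0.43],[[45.7,-20.3,-1.2],[0,0,-73.3],0.43],[[45.7,-20.3,-1.2],[0,0,-73.3],0.43]]' --newtons 20

```text
clock: 1.4
tool_pos: [0.6, -0.1663, 0.2504]
eef_rot: [0.64, 0.769, 0.001, -0.0]
contact_force: [-0.6, -1.2, -0.2]
opening: 0.566
finger_force: 0.0
```

Run:
```python
from h import *
st=r.get_state();print(inrk(st["tool_pos"]),st["opening"],st["contact_force"],turn(10.2),shift(rk(-.16,-.004,.112)).round(2))
```

```text
[-0.1579 -0.0062  0.2504] 0.5657429543248357 [-0.64457362 -1.15380636 -0.21898643] [ 0.1 -0.1  0.3] [-0.24 -0.23 13.84]
```

Call:
carry_out --rows '[[[0,0,5],[0,0,0],0.43],[[0,0,10],[0,0,0],0.43],[[0,0,13.5],[0,0,0],0.43],[[1,0,13.5],[0,0,0],0.43],[[2,0,13.5],[0,0,0],0.43],[[2.5,0,13.5],[0,0,0],0.43],[[3,0,13.5],[0,0,0],0.43],[[3.5,0,13.5],[0,0,0],0.43],[[4,0,13.5],[0,0,0],0.43],[[4.5,0,13.5],[0,0,0],0.43],[[5,0,13.5],[0,0,0],0.43],[[5,0,13.5],[0,0,0],0.43]]'

```text
clock: 2.6
tool_pos: [0.5896, -0.1187, 0.1158]
eef_rot: [0.641, 0.768, 0.0, -0.0]
contact_force: [-0.2, -0.6, -0.6]
opening: 0.569
finger_force: 0.0
```

Run:
```python
from h import *
st=r.get_state();print(inrk(st["tool_pos"]),st["contact_force"])
s=r.snapshot("side");save(s,"pics/s1.png");a=s["image"][100:310,150:400,::-1];cv2.imwrite("pics/s1c.png",cv2.resize(a,None,fx=2.8,fy=2.8))
```

```text
[-0.1092 -0.0043  0.1158] [-0.21352557 -0.60886352 -0.61607821]
```

View pics/s1c.png

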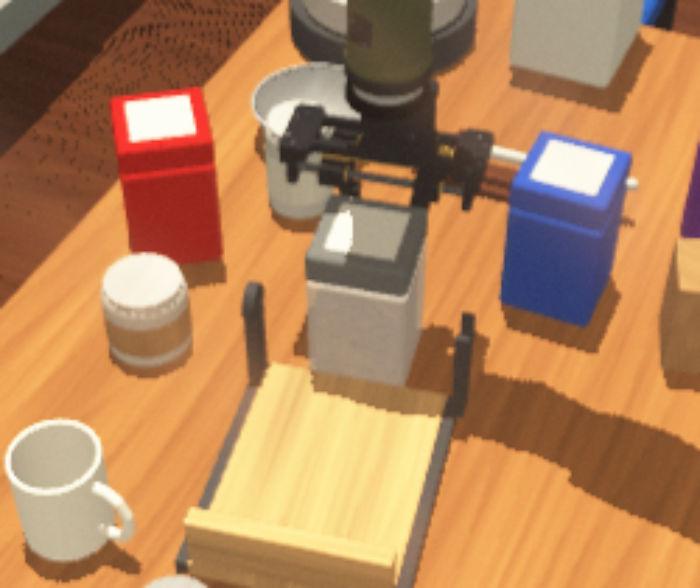

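The picture shows the canister upright and square at the edge (bottom at crop ~(365,378)), fingers behind it. Now I push high up.

Call:
carry_out --rows '[[[-0.6,0,-1],[0,0,0],0.43],[[-0.6,0,-2.6],[0,0,0],0.43],[[0,0,-2.6],[0,0,0],0.43],[[0.7,0,-2.6],[0,0,0],0.43],[[1.4,0,-2.6],[0,0,0],0.43],[[2.1,0,-2.6],[0,0,0],0.43],[[2.8,0,-2.6],[0,0,0],0.43],[[3.5,0,-2.6],[0,0,0],0.43],[[4.2,0,-2.6],[0,0,0],0.43],[[4.9,0,-2.6],[0,0,0],0.43],[[5.6,0,-2.6],[0,0,0],0.43],[[5.6,0,-2.6],[0,0,0],0.43]]'

```text
clock: 3.85
tool_pos: [0.5795, -0.0629, 0.1417]
eef_rot: [0.64, 0.768, 0.0, -0.001]
contact_force: [0.4, -0.3, 0.1]
opening: 0.57
finger_force: 0.0
```

Run:
```python
from h import *
st=r.get_state();print(inrk(st["tool_pos"]),st["contact_force"])
s=r.snapshot("side");save(s,"pics/s2.png");a=s["image"][130:310,180:360,::-1];cv2.imwrite("pics/s2c.png",cv2.resize(a,None,fx=2.8,fy=2.8))
```

```text
[-0.0525 -0.0042  0.1417] [ 0.36688425 -0.25664254  0.06950142]
```

View pics/s2c.png

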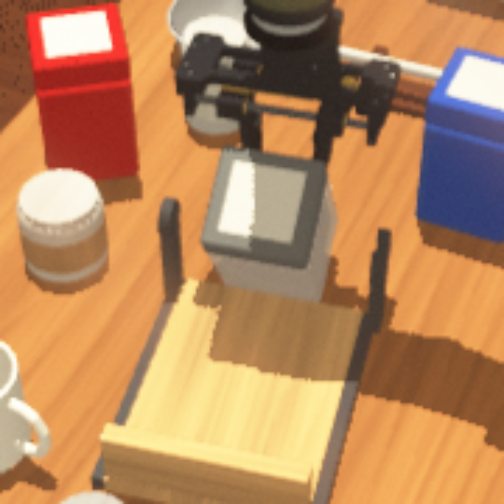

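It is tipping, with the lid (265,205) leaning over the board. I continue.

Call:
carry_out --rows '[[[0.7,0,0],[0,0,0],0.43],[[1.4,0,0],[0,0,0],0.43],[[2.1,0,0],[0,0,0],0.43],[[2.8,0,0],[0,0,0],0.43],[[3.5,0,0],[0,0,0],0.43],[[4.2,0,0],[0,0,0],0.43],[[4.9,0,0],[0,0,0],0.43],[[5.2,0,0],[0,0,0],0.43],[[5.2,0,0],[0,0,0],0.43],[[5.2,0,0],[0,0,0],0.43],[[5.2,0,0],[0,0,0],0.43],[[5.2,0,0],[0,0,0],0.43]]'

```text
clock: 5.1
tool_pos: [0.5706, -0.0144, 0.1417]
eef_rot: [0.642, 0.767, -0.0, 0.0]
contact_force: [0.1, -0.6, -0.5]
opening: 0.57
finger_force: 0.0
```

Run:
```python
from h import *
st=r.get_state();print(inrk(st["tool_pos"]),st["contact_force"])
s=r.snapshot("side");t=r.snapshot("top")
a=cv2.resize(s["image"][130:310,180:360,::-1],None,fx=2.2,fy=2.2);b=cv2.resize(t["image"][150:290,180:340,::-1],None,fx=2.5,fy=396/140);cv2.imwrite("pics/s3c.png",np.hstack([a,b]))
```

```text
[-0.0032 -0.0041  0.1417] [ 0.1006031  -0.59753101 -0.48289204]
```

View pics/s3c.png

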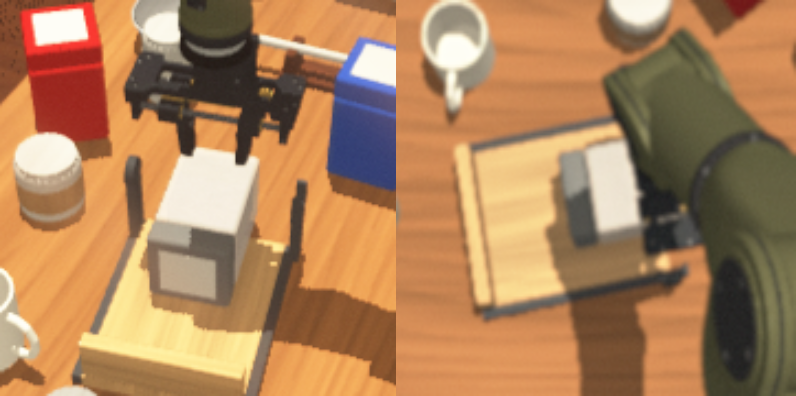

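It lies on its side on the board, lid towards the rail. Next I go back, down, and push it in.

Call:
carry_out --rows '[[[-2,0,-1],[0,0,0],0.43],[[-5,0,-1],[0,0,0],0.43],[[-9,0,-1],[0,0,0],0.43],[[-9,0,3],[0,0,0],0.43],[[-9,0,7.4],[0,0,0],0.43],[[-8,0,7.4],[0,0,0],0.43],[[-7,0,7.4],[0,0,0],0.43],[[-6,0,7.4],[0,0,0],0.43],[[-5,0,7.4],[0,0,0],0.43],[[-4,0,7.4],[0,0,0],0.43],[[-3,0,7.4],[0,0,0],0.43],[[-2,0,7.4],[0,0,0],0.43]]'

```text
clock: 6.4
tool_pos: [0.5743, -0.0329, 0.0684]
eef_rot: [0.641, 0.767, 0.0, 0.001]
contact_force: [0.2, -0.9, 0.7]
opening: 0.569
finger_force: 0.8
```

Call:
carry_out --rows '[[[1,0,0],[0,0,0],0.43],[[2,0,0],[0,0,0],0.43],[[3,0,0],[0,0,0],0.43],[[4,0,0],[0,0,0],0.43],[[5,0,0],[0,0,0],0.43],[[6,0,0],[0,0,0],0.43],[[6.5,0,0],[0,0,0],0.43],[[6.8,0,0],[0,0,0],0.43],[[7,0,0],[0,0,0],0.43],[[7,0,0],[0,0,0],0.43]]'

```text
clock: 7.4
tool_pos: [0.5616, 0.0355, 0.0677]
eef_rot: [0.641, 0.767, 0.0, -0.0]
contact_force: [0.2, 0.3, 0.1]
opening: 0.572
finger_force: 0.0
```

Run:
```python
from h import *
st=r.get_state();print(inrk(st["tool_pos"]),st["contact_force"]@XR, st["contact_force"])
```

```text
[ 0.0475 -0.0041  0.0677] 0.29225187404057246 [0.17666328 0.32873165 0.0538088 ]
```

Call:
carry_out --rows '[[[0.2,0,0],[0,0,0],0.43],[[0.4,0,0],[0,0,0],0.43],[[0.6,0,0],[0,0,0],0.43],[[0.6,0,0],[0,0,0],0.43]]'

```text
clock: 7.8
tool_pos: [0.5613, 0.037, 0.0678]
eef_rot: [0.642, 0.767, -0.002, 0.002]
contact_force: [2.4, -7.4, 0.3]
opening: 0.568
finger_force: 4.1
```

Call:
carry_out --rows '[[[0.2,0,0],[0,0,0],0.43],[[0.3,0,0],[0,0,0],0.43],[[0.3,0,0],[0,0,0],0.43]]'

```text
clock: 8.1
tool_pos: [0.5611, 0.037, 0.0679]
eef_rot: [0.643, 0.766, -0.003, 0.003]
contact_force: [3.3, -13.0, 1.9]
opening: 0.567
finger_force: 6.7
```

Firm contact against the rail. I back off, rise and check.

Call:
carry_out --rows '[[[-1,0,0],[0,0,0],0.43],[[-4,0,0],[0,0,0],0.43],[[-8,0,0],[0,0,0],0.43],[[-13,0,0],[0,0,0],0.43],[[-15,0,-5],[0,0,0],0.43],[[-18,0,-10],[0,0,0],0.43],[[-22,0,-15],[0,0,0],0.43],[[-27,0,-18],[0,0,0],0.43],[[-31,0,-18],[0,0,0],0.43],[[-31,0,-18],[0,0,0],0.43]]'

```text
clock: 9.1
tool_pos: [0.6156, -0.2673, 0.2498]
eef_rot: [0.644, 0.765, -0.0, 0.003]
contact_force: [-0.7, -0.1, -0.1]
opening: 0.567
finger_force: 0.0
```

Run:
```python
from h import *
st=r.get_state();print(inrk(st["tool_pos"]),st["tool_pos"])
s=r.snapshot("side");t=r.snapshot("top")
a=cv2.resize(s["image"][150:330,190:350,::-1],None,fx=2.4,fy=2.4);b=cv2.resize(t["image"][160:280,190:320,::-1],None,fx=3.1,fy=432/120);cv2.imwrite("pics/s4c.png",np.hstack([a,b]))
G=[.5285,-.3615]
for ang in(93.6,-86.4): print(turn(ang))
print(shift([*G,.16]).round(2))
```

```text
[-0.26   -0.0036  0.2498] [ 0.61561171 -0.2672841   0.24983504]
[ -0.    0.2 -83.7]
[ 0.2  0.  96.3]
[ -7.99 -10.2    8.82]
```

View pics/s4c.png

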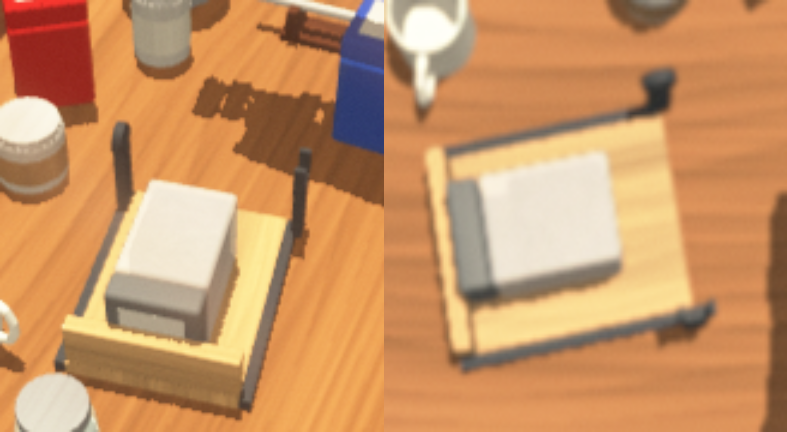

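The canister lies in against the rail. I check its squareness by numbers and refine the posts and bar.

Run:
```python
from h import *
t=r.snapshot("top"); s=r.snapshot("side"); save(t,"pics/t5.png"); save(s,"pics/s5.png")
c=lambda p:(np.array(p,float)-[384,0])/[3.1,3.6]+[190,160]-.4
for p in onz(t,c([[450,183],[605,153],[620,265],[470,297]]),.11): print("can",inrk(p))
for p in onz(t,c([[663,117],[692,305]]),.015): print("front",inrk(p))
for p in onz(t,c([[443,150],[467,358]]),.015): print("rail",inrk(p))
# dark posts masks
for n,im,bx in(("top",t,[(265,175,295,200),(275,235,305,255)]),("side",s,[(232,195,250,235),(308,205,324,255)])):
    h=cv2.cvtColor(im["image"],cv2.COLOR_RGB2GRAY)
    for x0,y0,x1,y1 in bx:
        m=(h[y0:y1,x0:x1]<75); print(n,(x0,y0)); print("\n".join("".join("#" if v else "." for v in row) for row in m))
# bar: bright, low-saturation
for n,im,bx in(("top",t,(380,185,408,276)),("side",s,(290,140,385,170))):
    x0,y0,x1,y1=bx; q=cv2.cvtColor(im["image"],cv2.COLOR_RGB2HSV)[y0:y1,x0:x1].astype(int)
    m=((q[...,1]<60)&(q[...,2]>130)).astype(np.uint8); k,l,stt,_=cv2.connectedComponentsWithStats(m); j=1+stt[1:,4].argmax()
    ys,xs=np.nonzero(l==j); P=np.c_[xs+x0,ys+y0].astype(np.float32); v=cv2.fitLine(P,cv2.DIST_L2,0,.01,.01).ravel()
    u=(P-v[2:])@v[:2]; e=np.array([v[2:]+v[:2]*u.min(),v[2:]+v[:2]*u.max()]); E=onz(im,e,.047); print(n,stt[j],E.round(4).tolist(),E.mean(0).round(4))
```

```text
can [ 0.2153 -0.049   0.11  ]
can [ 0.0636 -0.0473  0.11  ]
can [0.0657 0.0479 0.11  ]
can [0.2113 0.0485 0.11  ]
front [-0.0016 -0.0879  0.015 ]
front [-0.0004  0.0834  0.015 ]
rail [ 0.2282 -0.099   0.015 ]
rail [0.233  0.0885 0.015 ]
top (265, 175)
..............................
..............................
..............................
..............................
..............................
..............................
..............................
.........##.....##............
.........#########............
..........#######.............
..........#######.............
..........#######.............
..........#######.............
..........#######.............
.........#######..............
.......########...............
....########..................
..............................
..............................
..............................
..............................
..............................
..............................
..............................
..............................
top (275, 235)
..............................
...........................
[... 1714 characters left out ...]
..####.......
.....####.......
.....####.......
....#####.......
....#####.......
.....####.......
.....####.......
.....####.......
....#####.......
....#####.......
....#####.......
....#####.......
....####........
....####........
....####........
....####........
....####........
....#####.......
....####........
...#####........
....####........
....###.........
....###.........
....#...........
....#...........
................
................
................
................
top [ 11  30  10  55 242] [[0.5723, -0.3568, 0.047], [0.4019, -0.3671, 0.047]] [ 0.4871 -0.3619  0.047 ]
side [ 50  10  29  20 314] [[0.5156, -0.3722, 0.047], [0.4341, -0.3783, 0.047]] [ 0.4748 -0.3752  0.047 ]
```

Canister is square (lid corners about rack x 0.213, underside about 0.064). I go for the bar, gripping 15 mm towards its far end to keep clear of the blue box.

Run:
```python
from h import *
print(shift([.5435,-.3605,.25]).round(2),turn(-86.4),r.get_state()["q"].round(2))
```

```text
[-8.7  -8.82 -0.31] [-0.1 -0.1 96.7] [ 0.6   0.78 -0.53  1.4   0.42  1.07  0.17]
```

Call:
carry_out --rows '[[[0,0,-0.3],[0,0,8.3],0.43],[[-1,-1,-0.3],[0,0,16.6],0.43],[[-2,-2,-0.3],[0,0,24.9],0.43],[[-3,-3,-0.3],[0,0,33.2],0.43],[[-4,-4,-0.3],[0,0,41.5],0.43],[[-5,-5,-0.3],[0,0,49.8],0.43],[[-6,-6,-0.3],[0,0,58.1],0.43],[[-7,-7,-0.3],[0,0,66.4],0.43],[[-8,-8,-0.3],[0,0,74.7],0.43],[[-8.7,-8.8,-0.3],[0,0,83],0.43],[[-8.7,-8.8,-0.3],[0,0,91.3],0.43],[[-8.7,-8.8,-0.3],[0,0,96.7],0.43]]'

```text
clock: 10.5
tool_pos: [0.544, -0.3589, 0.2498]
eef_rot: [1.0, 0.03, -0.001, -0.002]
contact_force: [0.2, 0.2, -0.8]
opening: 0.575
finger_force: 0.0
```

Call:
carry_out --rows '[[[0,0,0],[0,0,0],0.43],[[0,0,0],[0,0,0],0.43]]'

```text
clock: 10.7
tool_pos: [0.5443, -0.3597, 0.2502]
eef_rot: [0.999, 0.033, -0.0, -0.001]
contact_force: [0.2, -0.5, 0.0]
opening: 0.564
finger_force: 0.0
```

Run:
```python
from h import *
print(shift([.5435,-.3605,.028]).round(2),turn(-86.4),r.get_state()["q"].round(2),r.get_state()["tool_pos"])
```

```text
[-0.07  0.11 22.22] [-0.1  0.   0.2] [ 0.56  0.71 -0.08  1.46  0.06  0.97 -1.05] [ 0.54432294 -0.35972436  0.25015805]
```

Call:
carry_out --rows '[[[0,0.1,4.5],[0,0,0],0.43],[[0,0.1,9],[0,0,0],0.43],[[0,0.1,13.5],[0,0,0],0.43],[[0,0.1,17],[0,0,0],0.43],[[0,0.1,20],[0,0,0],0.43],[[0,0.1,22.2],[0,0,0],0.43],[[0,0.1,22.2],[0,0,0],0.43],[[0,0.1,22.2],[0,0,0],1],[[0,0.1,22.2],[0,0,0],1],[[0,0.1,22.2],[0,0,0],1],[[0,0.1,22.2],[0,0,0],1],[[0,0.1,22.2],[0,0,0],1]]' --newtons 40

```text
clock: 11.9
tool_pos: [0.5444, -0.3618, 0.0295]
eef_rot: [1.0, 0.031, 0.0, -0.001]
contact_force: [-2.2, -1.1, 6.2]
opening: 0.151
finger_force: 40.1
```

Call:
carry_out --rows '[[[0,0,0],[0,0,0],1],[[0,0,0],[0,0,0],1],[[0,0,0],[0,0,0],1]]'

```text
clock: 12.2
tool_pos: [0.5444, -0.3619, 0.0295]
eef_rot: [1.0, 0.031, 0.0, -0.001]
contact_force: [-1.0, 3.4, 6.1]
opening: 0.142
finger_force: 40.0
```

Call:
carry_out --rows '[[[0,0,-3],[0,0,0],1],[[0,0,-7],[0,0,0],1],[[0,0,-11],[0,0,0],1],[[0,0,-15],[0,0,0],1],[[0,0,-19],[0,0,0],1],[[0,0,-19],[0,0,0],1]]'

```text
clock: 12.8
tool_pos: [0.5471, -0.3657, 0.2251]
eef_rot: [1.0, 0.03, 0.005, 0.004]
contact_force: [0.8, -0.9, 0.0]
opening: 0.144
finger_force: 39.9
```

Run:
```python
from h import *
st=r.get_state();print(st["opening"],st["finger_force"],shift(rk(0,.029,.19)).round(2),turn(-79.8),rk(0,.029,.19))
```

```text
0.14391104855798634 39.86442815512419 [  1.12 -34.88   3.25] [ 0.5 -0.5 -6.7] [ 0.53745833 -0.01713546  0.19      ]
```

Call:
carry_out --rows '[[[0,-3,1],[0,0,0],1],[[0.2,-7,1],[0,0,-2],1],[[0.4,-11,1],[0,0,-4],1],[[0.6,-15,1],[0,0,-6.7],1],[[0.8,-19,1],[0,0,-6.7],1],[[1,-23,1],[0,0,-6.7],1],[[1.1,-27,1],[0,0,-6.7],1],[[1.1,-31,2],[0,0,-6.7],1],[[1.1,-34,3],[0,0,-6.7],1],[[1.1,-34.9,3.2],[0,0,-6.7],1],[[1.1,-34.9,3.2],[0,0,-6.7],1],[[1.1,-34.9,3.2],[0,0,-6.7],1]]'

```text
clock: 14.0
tool_pos: [0.5337, -0.0163, 0.1867]
eef_rot: [0.996, 0.088, 0.0, 0.001]
contact_force: [-0.3, -0.7, -0.1]
opening: 0.143
finger_force: 39.9
```

Run:
```python
from h import *
st=r.get_state();print(inrk(st["tool_pos"]),turn(-79.8),st["opening"])
out=[]
for n in("side","top"):
    s=r.snapshot(n); save(s,f"pics/{n}6.png")
    p=proj(s,[rk(0,-.1,.113),rk(0,.1,.110),rk(0,.175,.19),rk(0,-.085,.19)]); print(n,p.round(1).tolist())
    c=p.mean(0).astype(int); x0,y0=c[0]-65,c[1]-75
    a=cv2.resize(s["image"][y0:y0+150,x0:x0+130,::-1],None,fx=3,fy=3,interpolation=cv2.INTER_CUBIC)
    for P in (rk(0,-.1,.113),rk(.012,-.1,.095),rk(-.012,-.1,.095),rk(.012,.1,.11),rk(-.012,.1,.11)):
        q=((proj(s,P)[0]-[x0,y0]+.5)*3).astype(int); cv2.drawMarker(a,tuple(map(int,q)),(0,0,255),cv2.MARKER_CROSS,7,1)
    print(x0,y0); out.append(a)
cv2.imwrite("pics/c6.png",np.hstack(out))
```

```text
[0.0015 0.0326 0.1867] [ 0.1  0.  -0.1] 0.1425150091271205
side [[240.8, 202.7], [317.1, 217.1], [350.3, 198.9], [245.1, 181.1]]
223 124
top [[278.6, 181.4], [290.7, 246.5], [296.6, 270.2], [279.7, 180.0]]
221 144
```

View pics/c6.png

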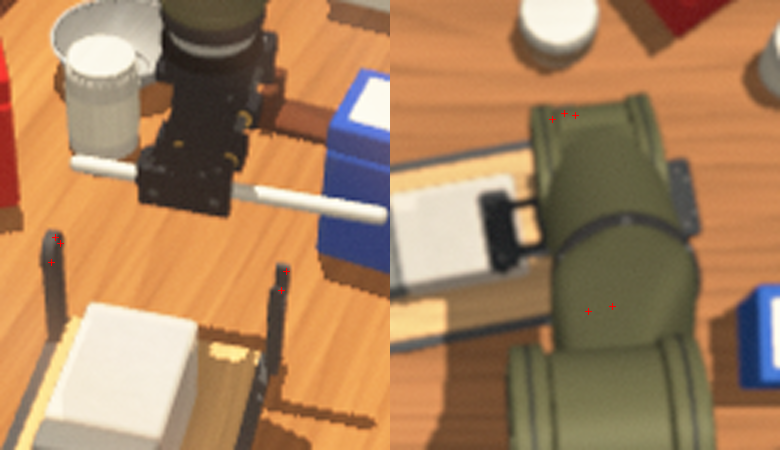

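The side view shows the bar held level above the posts, ends at crop (72,161) and (385,213), and my predicted post points fall on the posts. I check the posts' x by numbers from the earlier clear top picture.

Run:
```python
from h import *
t=r.snapshot("top"); im=cv2.cvtColor(cv2.imread("pics/t5.png"),cv2.COLOR_BGR2GRAY); s=r.snapshot("side")
print("ring rows 178-189, cols 268-288");print(im[178:190,268:289])
print("fork rows 240-254, cols 280-302");print(im[240:255,280:303])
print("ring outer L/R mid-height",proj(t,[rk(.018,-.1,.095),rk(-.018,-.1,.095),rk(0,-.106,.113),rk(0,-.094,.113)]).round(1).tolist())
print("prong outer/inner tops",proj(t,[rk(x,.1,.11) for x in(.018,.012,-.012,-.018)]).round(1).tolist(), proj(t,[rk(0,.094,.083),rk(0,.106,.083)]).round(1).tolist())
print("bar ends pred side",proj(s,[rk(.0015,-.0814,.202),rk(.0015,.1786,.202)]).round(1).tolist())
```

```text
ring rows 178-189, cols 268-288
[[148 147 147 146 145 145 144 143 141 141 138 132 132 131 131 137 141 145
  146 147 147]
 [144 142 142 142 141 137 133 127 121 117 116 114 110 108 106 115 134 142
  144 145 146]
 [143 143 143 140 137 126 112 103  99 100  99 101 101  94  92  99 125 140
  147 149 147]
 [144 144 142 141 126 105  87  85  88  91  96  97  93  86  82  89 119 140
  146 148 149]
 [149 148 150 142 123  96  74  73  81  84  85  83  78  71  69  84 120 142
  150 149 149]
 [151 152 152 150 130  98  72  65  67  68  68  64  62  55  71 100 129 147
  153 152 153]
 [152 153 153 152 139 112  78  56  53  54  56  51  50  59  85 120 143 151
  153 151 151]
 [154 155 153 156 149 131  95  63  52  47  49  43  49  62  95 130 147 150
  149 147 147]
 [154 157 155 155 154 138 111  71  50  45  46  47  43  63  97 131 145 149
  148 146 144]
 [151 152 151 150 148 136 106  73  49  44  46  43  45  61  95 129 144 147
  147 148 148]
 [147 145 142 139 133 115  90  64  47  43  46  43  44  67 104 136 149 150
  152 149 153]
 [135 129 120 111 103  88  69  51  44  44  45  48  53  75 116 143 155 153
  155 156 155]]
[... 1052 characters left out ...]
  80 104 131 151 156 157
  156 156 155 153 152]
 [ 81  79  79  81  80  78  73  66  64  63  76  91 118 134 146 152 151 151
  150 150 150 150 147]
 [ 83  87  85  85  83  86  80  80  76  79  93 122 140 151 152 152 151 152
  150 150 151 148 151]
 [ 84  85  86  84  82  84  93  90  88  95 110 136 150 156 154 153 153 153
  152 154 155 154 155]
 [ 85  91  98  99 101 106 114 112 108 121 133 146 151 153 153 155 153 156
  155 153 156 156 156]]
ring outer L/R mid-height [[272.8, 183.8], [284.4, 181.7], [278.2, 179.5], [279.0, 183.3]]
prong outer/inner tops [[284.7, 247.6], [286.7, 247.2], [294.7, 245.8], [296.7, 245.4]] [[290.1, 245.4], [290.8, 249.3]]
bar ends pred side [[246.1, 178.0], [352.2, 195.8]]
```

The posts fit the prediction to about 1 mm. I lower the bar between the prongs and short of the eyelet.

Call:
carry_out --rows '[[[0,0,2.5],[0,0,0],1],[[0,0,5],[0,0,0],1],[[0,0,6.5],[0,0,0],1],[[0,0,7.5],[0,0,0],1],[[0,0,8.5],[0,0,0],1],[[0,0,9.5],[0,0,0],1],[[0,0,10.4],[0,0,0],1],[[0,0,10.4],[0,0,0],1],[[0,0,10.4],[0,0,0],1]]'

```text
clock: 15.1
tool_pos: [0.5335, -0.0146, 0.0827]
eef_rot: [0.996, 0.089, -0.0, 0.0]
contact_force: [0.1, -2.7, -2.2]
opening: 0.146
finger_force: 39.9
```

Run:
```python
from h import *
st=r.get_state();print(inrk(st["tool_pos"]),turn(-79.8),st["contact_force"],st["moment"],shift(rk(.001,-.016,.0805)).round(2))
```

```text
[0.0032 0.0325 0.0827] [0. 0. 0.] [ 0.14375249 -2.69765142 -2.17462996] [-0.33036259 -0.03375451  0.12880489] [4.85 0.22 0.22]
```

Call:
carry_out --rows '[[[0,0.2,0.15],[0,0,0],1],[[0,0.2,0.15],[0,0,0],1],[[0.5,0.2,0.15],[0,0,0],1],[[0.8,0.2,0.15],[0,0,0],1],[[1.1,0.2,0.15],[0,0,0],1],[[1.4,0.2,0.15],[0,0,0],1],[[1.7,0.2,0.15],[0,0,0],1],[[1.7,0.2,0.15],[0,0,0],1]]'

```text
clock: 15.9
tool_pos: [0.5512, -0.0129, 0.0812]
eef_rot: [0.996, 0.089, 0.0, -0.0]
contact_force: [0.2, 0.8, -1.0]
opening: 0.144
finger_force: 39.9
```

Run:
```python
from h import *
st=r.get_state();print(inrk(st["tool_pos"]),turn(-79.8),st["contact_force"],st["moment"],shift(rk(.001,-.016,.0805)).round(2))
s=r.snapshot("side"); a=cv2.resize(s["image"][150:270,215:355,::-1],None,fx=5,fy=5,interpolation=cv2.INTER_CUBIC); cv2.imwrite("pics/c7.png",a)
```

```text
[0.0017 0.0147 0.0812] [ 0. -0.  0.] [ 0.18120017  0.82150594 -1.03986668] [ 0.12395049 -0.01295924  0.00925463] [3.07 0.08 0.08]
```

View pics/c7.png

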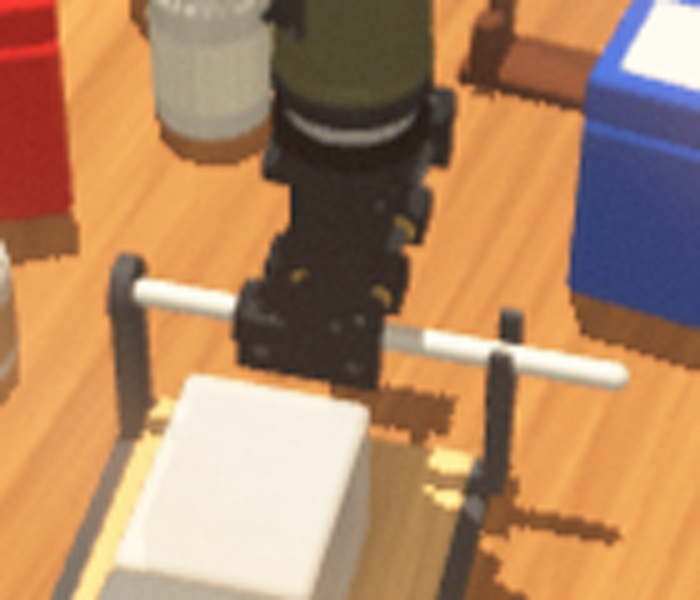

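The bar lies between the prongs (crop 500,355) and its tip is entering the eyelet (135,290) with no force. I continue.

Call:
carry_out --rows '[[[0.4,0.1,0],[0,0,0],1],[[0.8,0.1,0],[0,0,0],1],[[1.2,0.1,0],[0,0,0],1],[[1.6,0.1,0],[0,0,0],1],[[2,0.1,0],[0,0,0],1],[[2.4,0.1,0],[0,0,0],1],[[2.8,0.1,0],[0,0,0],1],[[3.1,0.1,0],[0,0,0],1],[[3.1,0.1,0],[0,0,0],1],[[3.1,0.1,0],[0,0,0],1]]'

```text
clock: 16.95
tool_pos: [0.5811, -0.0086, 0.0812]
eef_rot: [0.996, 0.089, -0.0, 0.0]
contact_force: [0.5, 0.1, -0.8]
opening: 0.146
finger_force: 39.9
```

Call:
carry_out --rows '[[[0,0,0.2],[0,0,0],1],[[0,0,0.4],[0,0,0],1],[[0,0,0.5],[0,0,0],1],[[0,0,0.5],[0,0,0],1]]'

```text
clock: 17.35
tool_pos: [0.5811, -0.0086, 0.076]
eef_rot: [0.996, 0.089, -0.0, 0.0]
contact_force: [-0.3, 0.2, -1.4]
opening: 0.148
finger_force: 39.9
```

Run:
```python
from h import *
st=r.get_state();print(inrk(st["tool_pos"]),turn(-79.8),st["contact_force"],st["moment"])
s=r.snapshot("side"); save(s,"pics/s8.png"); print(proj(s,[rk(0,-.13,.0925),rk(0,.13,.0925)]).round(1).tolist())
q=cv2.cvtColor(s["image"],cv2.COLOR_RGB2HSV).astype(int); m=(q[...,1]<60)&(q[...,2]>120)
for x0,x1 in((222,262),(305,345)):
    y,x=np.nonzero(m[195:232,x0:x1]); print(x0,[(int(c+x0),float(y[x==c].mean()+195).__round__(1)) for c in np.unique(x)])
```

```text
[ 0.0007 -0.0154  0.076 ] [-0.  0.  0.] [-0.33725308  0.21998454 -1.42732974] [ 0.02413016 -0.00507018  0.01821953]
[[230.3, 206.4], [328.4, 224.1]]
222 [(231, 207.0), (232, 207.0), (233, 207.0), (234, 207.0), (235, 207.5), (236, 207.5), (239, 202.5), (240, 203.5), (241, 209.5), (242, 209.0), (243, 209.0), (244, 209.0), (245, 209.0), (246, 209.0), (247, 209.5), (248, 210.0), (249, 209.5), (250, 231.0), (251, 230.0), (252, 228.5), (253, 228.0), (254, 228.0), (255, 228.0), (256, 228.0), (257, 228.5), (258, 228.5), (259, 228.5), (260, 228.5), (261, 228.5)]
305 [(305, 220.0), (306, 220.0), (307, 220.0), (308, 220.5), (309, 221.0), (310, 221.0), (311, 221.0), (312, 221.0), (313, 220.0), (317, 222.0), (318, 222.0), (319, 222.5), (320, 223.0), (321, 223.0), (322, 223.0), (323, 223.0), (324, 223.0), (325, 223.5), (326, 223.5), (327, 223.5)]
```

The bar sticks out past both posts as predicted. I lower the last 2 mm, release and rise.

Call:
carry_out --rows '[[[0,0,0.1],[0,0,0],1],[[0,0,0.15],[0,0,0],1],[[0,0,0.15],[0,0,0],1],[[0,0,0.15],[0,0,0],0.6],[[0,0,0.15],[0,0,0],0.6],[[0,0,0.15],[0,0,0],0.6],[[0,0,0.15],[0,0,0],0.6],[[0,0,0.15],[0,0,0],0.6]]'

```text
clock: 18.2
tool_pos: [0.5813, -0.0086, 0.0747]
eef_rot: [0.996, 0.089, 0.0, 0.0]
contact_force: [-0.2, -0.9, -0.2]
opening: 0.397
finger_force: 0.0
```

Call:
carry_out --rows '[[[0,0,-1],[0,0,0],0.6],[[0,0,-2.5],[0,0,0],0.6],[[0,0,-5],[0,0,0],0.6],[[0,0,-9],[0,0,0],0.6],[[0,0,-13],[0,0,0],0.6],[[0,0,-17],[0,0,0],0.6],[[0,0,-17],[0,0,0],0.6],[[0,0,-17],[0,0,0],0.6]]'

```text
clock: 19.0
tool_pos: [0.5816, -0.0086, 0.2461]
eef_rot: [0.996, 0.089, 0.001, 0.0]
contact_force: [-0.8, 0.5, 0.6]
opening: 0.406
finger_force: 0.0
```

Run:
```python
from h import *
st=r.get_state();print(st["tool_pos"],st["opening"],st["contact_force"])
s=r.snapshot("side"); save(s,"pics/s9.png"); print(proj(s,[rk(0,y,.09) for y in(-.13,-.08,0,.08,.13)]).round(1).tolist())
q=cv2.cvtColor(s["image"],cv2.COLOR_RGB2HSV).astype(int); m=(q[...,1]<60)&(q[...,2]>120)
for c in(229,230,231,233,235,242,250,260,270,279,290,300,310,320,327,328,329):
    y=np.nonzero(m[198:232,c])[0]+198; print(c,y.tolist() )
```

```text
[ 0.58159986 -0.00857212  0.24607875] 0.4062526385706016 [-0.82735061  0.53912231  0.55695   ]
[[230.3, 207.1], [248.6, 210.4], [278.5, 215.8], [309.0, 221.3], [328.4, 224.8]]
229 []
230 []
231 [206, 207, 208]
233 [205, 206, 207, 208, 209]
235 [206, 207, 208, 209]
242 [207, 208, 209, 210, 211]
250 [208, 209, 210, 211, 212, 231]
260 [210, 211, 212, 213, 214, 226, 227, 228, 229, 230, 231]
270 [213, 214, 215, 216, 228, 229, 230, 231]
279 [214, 215, 216, 217, 230, 231]
290 [216, 217, 218, 219]
300 [217, 218, 219, 220, 221]
310 [219, 220, 221, 222, 223]
320 [221, 222, 223, 224, 225]
327 [223, 224, 225]
328 []
329 []
```

```bash
python3 -c "
from plant import r
print(r.finish_job())"
```

```text
the job is handed in; nothing more can be done
None
```

The job is handed in at about 19 s, with no verdict returned: the canister lies square against the back rail, the bar runs through the eyelet and rests in the fork, the gripper was clear, and I saw no bystander disturbed.

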